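# Full blast on the flask dryer

## Robot

A 7-joint arm with a two-finger parallel gripper is mounted at the origin on the work surface. World frame = base frame: x ahead of the robot, y to its left, z up, the work surface at z = 0. Lengths are in m, angles in rad, forces in N, time in s.
With the tool pointing down it reaches from about 0.4 to 0.925 m from the base axis. Payload 4.1 kg.
Tool frame: the origin (TCP) lies on the centre line of the jaws, within the pads' length; the fingertips stand 19 mm ahead of it and the grasp point (between the pads) is the TCP; z points along the fingers, y is the line along which they close (so a half turn about z gives the same grasp; the last joint's range is limited). The gripper opens to 85 mm and grips with 20 to 120 N. Pads are 22 mm wide; open, the fingers measure 114 mm over their backs; the gripper's body (76 mm by 85 mm) begins 54 mm behind the grasp point. The pads swing forward as they close: fully open they stand 13 mm farther back than shut.
Start: joints at [-0.099, 0.398, 0.045, 1.537, -0.019, 1.207, -0.051], TCP at [0.65, 0, 0.25] pointing down, gripper open.
Joint ranges: [-2.82, 2.82], [-0.49, 2.23], [-1.37, 1.46], [0, 2.46], [-1.36, 4.5], [0.23, 2], [-2.94, 2.94]. Speed limits (rad/s): [2.57, 2.57, 3.14, 3.14, 3.14, 3.14, 3.14].

## Interface

Orientations are given as a rotation vector (axis times angle).
In Python, from station import robot, inverse_kinematics, viewer gives the robot as it stands. Calls block until the motion is done:
- robot.reach(position, orientation): joint-space move of the TCP to a pose.
- robot.move_linear(position, rotation=None, velocity=0.15, force_limit=None): straight line of the TCP; rotation=None keeps the orientation; velocity is the mean speed in m/s. With force_limit (N) it stops when the force on the tool has changed by that much, and returns True; else False.
- robot.move_j(angles): joint-space move.
- robot.open_gripper() and robot.grasp(): open the fingers fully, or close them until they stop; the grip force is fixed at half the most.
- robot.hold(seconds).
- inverse_kinematics(position, orientation): joint angles nearest the present ones, or None.
- viewer.get_image(name): name is "scene" or "side" or "wrist"; returns a dict with "img" (400x640x3 uint8, blue, green, red), "fx", "fy", "cx", "cy" (pixels), "world_from_camera" (4x4, takes a point from camera to world coordinates). Camera axes: x right, y up, looking along -z (the intrinsics and any distortion apply to the point x, -y, -z); pixel columns grow to the right and rows downward; lengths in m; the calibration is good to about 2 mm. The wrist camera is an equidistant fisheye: a pixel r from the principal point sees the ray r / f radians off the axis. A picture is of the moment at which its call begins. There is no depth.
A pose or a line that the arm cannot do raises robot.IKError and nothing moves.
- robot.hand_in(): hands the job in; it is judged then, once.
Readings, each from a call of its own:
- robot.get_time_s(): time.
- robot.get_joints(): joint angles.
- robot.get_dq(): joint speeds.
- robot.get_tau(): joint torques, N m.
- robot.get_tool_pos(): TCP position.
- robot.get_eef_rot(): TCP orientation.
- robot.get_force(): force on the tool from outside, world axes, zero at the start.
- robot.get_moment(): the same for the moment, N m.
- robot.get_opening(): opening from 0.0 (shut) to 1.0 (fully open).
- robot.get_grip_force(): force on a finger pad.
Only numpy, scipy, OpenCV 4.12 (cv2) and the standard library are available. Lean on these libraries where they do the work, as an engineer would, in place of code of your own. Each camera call takes 0.05 s, during which the arm holds its last target. There are 200 camera calls.

## Task

Two blow guns stand ready at the glassware drying place. Give the flask in front of the gun with the green trigger a full blast: squeeze that trigger against its grip, past the soft first stage and its pressure point, right into the second stage, keep it there for about two seconds, then let go so that it springs shut. Leave the trigger of the orange gun alone.

Things in the scene. Friction and masses are not known exactly. Their poses are not given: they have to be found in the camera images.
- green_squeeze (a point): Blow gun with green trigger, black grip pointing up, blue barrel level below. Point to squeeze from above: midway between grip's rear and trigger's front face, 135 mm above the bench. x: level, towards the nozzle; squeeze along x. Along x: grip 22 mm, gap 16 mm, trigger 8 mm, in all 46 mm, 34 mm when fully squeezed. Across y: 24 mm. Tops above bench: grip 160, trigger 148, barrel under them 81 mm.
- green_valve (a joint): Second stage of the green trigger: 0 rad when free or in the first stage, 0.11 fully home, full blast above 0.07. The trigger is hinged at its foot, 80 mm above the bench. At the squeeze point: first stage 6 mm at 2 to 4 N, pressure point 8 N, second stage 6 mm more, 12 N at its firm stop; springs back. The gun gives up to 12 mm along x in its sprung holder (0.2 N/mm), so it centres itself.
- orange_squeeze (a point): The same point and axes on the second gun, of equal build but with an orange trigger: not to be used. The guns may stand either way round. On each stand (dark base plate 280 x 100 mm) the nozzle tip lies 116 mm in +x of this point at 62 mm height, and an upturned glass flask, 72 mm wide, top 109 mm above the bench, is centred 169 mm in +x.
- orange_trigger (a joint): First stage of the orange trigger: 0 rad when free, 0.11 rad at its pressure point.

How it is judged:
On the way:
1. the green trigger is held in its second stage (valve above 0.07 rad) for at least 1.2 s (value of joint green_valve above 0.07 rad), for 1.2 s.
At the end, for the whole second after the job is handed in: After the blast the green trigger is let go and its second stage is shut again (below 0.02 rad); the orange trigger is free (below 0.04 rad) (value of joint green_valve below 0.02 rad and value of joint orange_trigger below 0.04 rad); the robot touches nothing.
It fails at once if the orange trigger is pressed (more than 0.05 rad) (value of joint orange_trigger above 0.05 rad).
It also fails if it takes over 32 s, if anything falls off the work surface, if the arm or the gripper's body presses on something with over 40 N, if the wrist force passes 120 N, or if a joint passes its speed limit or range.

## Working session

There is one attempt and no reset: what is moved stays moved. The work goes in short steps, each a Python script; the robot and the scene stay as the last script left them, time stands still between calls to the robot, and variables do not carry over. Pictures are saved under pics/ and viewed, at most 10 in all, crops included, and the job is handed in when it is done.

```bash
mkdir -p pics; cat > h.py <<'E'
import numpy as np, cv2
from station import robot, inverse_kinematics, viewer
def ray(im,u,v,fish=False):
    T=np.array(im["world_from_camera"]); a=(u-im["cx"])/im["fx"]; b=(v-im["cy"])/im["fy"]
    if fish:
        r=np.hypot(a,b); s=np.sin(r)/r if r>1e-9 else 1
        d=np.array([a*s,-b*s,-np.cos(r)])
    else: d=np.array([a,-b,-1.])
    return T[:3,3],T[:3,:3]@d
def onz(im,u,v,z,fish=False):
    o,d=ray(im,u,v,fish); return o+d*(z-o[2])/d[2]
def blobs(img,lo,hi,amin=15):
    m=cv2.inRange(cv2.cvtColor(img,cv2.COLOR_BGR2HSV),lo,hi)
    n,_,s,c=cv2.connectedComponentsWithStats(m)
    return [(s[i].tolist(),c[i].round(1).tolist()) for i in range(1,n) if s[i][4]>=amin]
E
python3 - <<'E'
from h import *
for n in ["scene","side","wrist"]:
    im=viewer.get_image(n); cv2.imwrite(f"pics/{n}0.png",im["img"])
    print(n,im["fx"],np.round(im["world_from_camera"],3).tolist())
    print("G",blobs(im["img"],(45,90,50),(85,255,255))); print("O",blobs(im["img"],(5,150,100),(22,255,255))); print("B",blobs(im["img"],(95,120,50),(125,255,255)))
E
```

```text
scene 459.25659950972096 [[0.124, -0.544, 0.83, 1.357], [0.992, 0.048, -0.117, -0.097], [0.024, 0.838, 0.546, 0.684], [0.0, 0.0, 0.0, 1.0]]
G [([61, 185, 28, 19, 359], [74.2, 194.5]), ([209, 211, 12, 26, 213], [214.4, 223.7]), ([68, 214, 11, 18, 69], [73.5, 221.5]), ([75, 227, 18, 17, 199], [83.5, 236.2])]
O [([588, 182, 40, 6, 127], [610.0, 184.0]), ([568, 184, 18, 4, 32], [576.2, 185.8]), ([543, 186, 16, 3, 28], [550.1, 187.3]), ([497, 188, 11, 5, 26], [501.3, 189.3]), ([518, 188, 17, 2, 29], [525.7, 188.4]), ([419, 204, 9, 4, 21], [423.3, 205.5]), ([513, 209, 9, 10, 21], [516.1, 214.9]), ([506, 210, 7, 8, 15], [509.0, 212.6]), ([227, 218, 7, 5, 22], [229.8, 220.3]), ([513, 219, 15, 17, 63], [521.1, 226.4]), ([597, 223, 19, 8, 28], [606.6, 224.8]), ([615, 231, 25, 31, 252], [628.9, 248.5]), ([531, 240, 24, 27, 129], [543.5, 254.5]), ([414, 242, 8, 5, 29], [417.7, 243.8]), ([207, 251, 9, 5, 32], [211.6, 253.0]), ([561, 261, 10, 5, 24], [564.0, 264.0]), ([616, 260, 11, 3, 24], [620.2, 261.2])]
B [([0, 180, 12, 13, 89], [3.8, 184.2]), ([8, 218, 11, 9, 75], [13.3, 222.4]), ([208, 223, 
[... 415 characters left out ...]
 133.8]), ([296, 147, 5, 6, 26], [298.0, 149.5]), ([243, 156, 10, 7, 56], [247.8, 158.8]), ([422, 281, 7, 10, 47], [425.4, 285.1]), ([359, 299, 13, 12, 114], [365.2, 304.3]), ([563, 395, 21, 5, 79], [573.8, 397.3])]
B [([345, 82, 20, 15, 208], [354.1, 88.6]), ([273, 146, 9, 8, 37], [276.5, 150.2]), ([285, 146, 11, 11, 84], [290.9, 150.7]), ([253, 151, 13, 13, 85], [257.8, 155.5]), ([369, 281, 55, 29, 449], [394.6, 295.1])]
wrist 309.70691628693146 [[1.0, -0.002, 0.002, 0.65], [0.001, 0.949, 0.316, 0.08], [-0.002, -0.316, 0.949, 0.374], [0.0, 0.0, 0.0, 1.0]]
G []
O [([276, 333, 9, 10, 67], [279.8, 337.8])]
B [([257, 329, 19, 15, 206], [266.7, 335.9]), ([237, 331, 12, 10, 70], [241.5, 334.9])]
```

View pics/scene0.png

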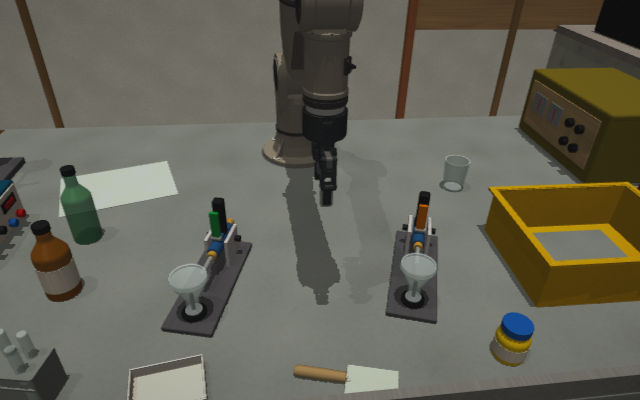

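View pics/wrist0.png

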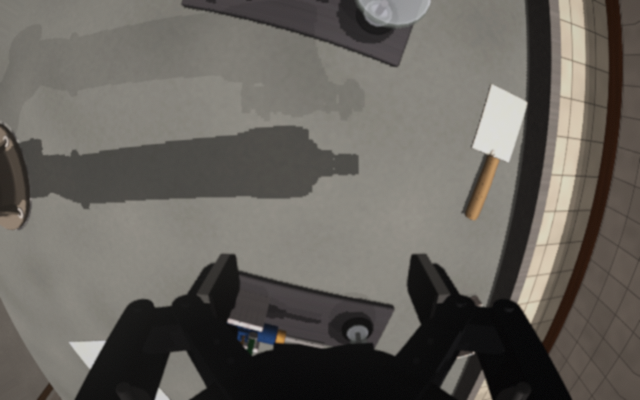

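View pics/side0.png

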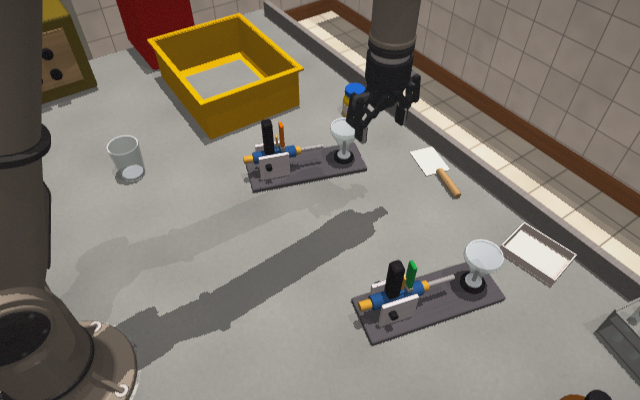

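The scene view shows the green gun at px (217,225) with its flask foot at (194,309), and the orange gun at (422,215). The side view shows the green trigger at (411,273) and its flask foot at (472,284). The wrist view shows the green stand only partly, at the bottom between the jaws.

```bash
python3 - <<'E'
from h import *
s=viewer.get_image("scene"); d=viewer.get_image("side")
def tri(a,b):
    (o,u),(p,v)=ray(s,*a),ray(d,*b); t=np.linalg.lstsq(np.c_[u,-v],p-o,rcond=None)[0]
    return ((o+u*t[0])+(p+v*t[1]))/2, np.linalg.norm(o+u*t[0]-p-v*t[1])
print("trig top",tri((214.5,211.5),(411.5,261)),onz(s,214.5,211.5,.148),onz(d,411.5,261,.148))
print("flask foot",tri((194,310),(472,284)),onz(s,194,310,.012),onz(d,472,284,.012))
print(robot.get_eef_rot(),robot.get_tool_pos(),robot.get_time_s())
c=s["img"][170:340,150:260]; cv2.imwrite("pics/c1.png",cv2.resize(c,None,fx=3,fy=3))
E
```

```text
trig top (array([ 0.55729475, -0.20873295,  0.14995129]), np.float64(0.0027388497381632213)) [ 0.55527352 -0.21034307  0.148     ] [ 0.55825819 -0.20643832  0.148     ]
flask foot (array([ 0.69786392, -0.25358467,  0.01531784]), np.float64(0.0011837635450427078)) [ 0.69435825 -0.25381209  0.012     ] [ 0.70024919 -0.25311384  0.012     ]
[-2.22095571e+00 -2.22114673e+00  1.03265358e-03] [6.49746399e-01 2.17300242e-05 2.49845743e-01] 0.25
```

```bash
cat >> h.py <<'E'
from scipy.spatial.transform import Rotation as R
R0=R.from_rotvec([-np.pi/2**.5,-np.pi/2**.5,0])
def ori(yaw): return (R.from_euler('z',yaw)*R0).as_rotvec()
E
python3 - <<'E'
from h import *
yaw=np.arctan2(-.0449,.1405); n=np.array([-np.sin(yaw),np.cos(yaw)])
p=np.array([.538,-.2027])-.08*n
robot.reach([*p,.28],ori(yaw)); im=viewer.get_image("wrist"); cv2.imwrite("pics/w1.png",im["img"])
print(yaw,robot.get_time_s(),np.round(im["world_from_camera"],3).tolist())
print(blobs(im["img"],(45,90,50),(85,255,255)))
E
```

```text
-0.30931551785006 1.4917 [[0.954, 0.285, 0.095, 0.54], [-0.3, 0.905, 0.3, -0.2], [-0.0, -0.315, 0.949, 0.405], [0.0, 0.0, 0.0, 1.0]]
[([342, 96, 11, 24, 231], [347.0, 108.0])]
```

View pics/w1.png

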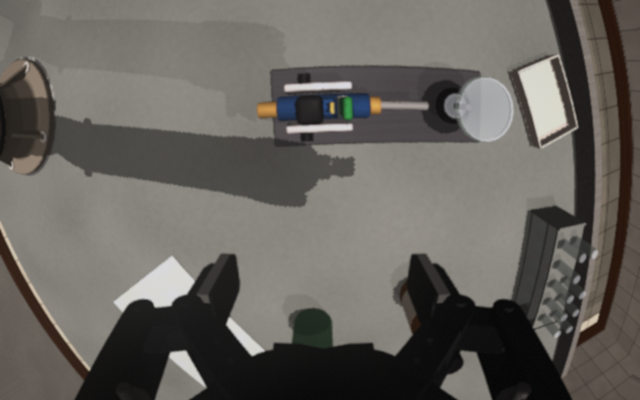

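The wrist view shows the green gun broadside on: grip at px (310,109), trigger at (347,108), flask foot near (445,105). The yaw is about right and nothing stands around the grip.

```bash
python3 - <<'E'
from h import *
im=viewer.get_image("wrist")
r=onz(im,297.5,109,.16,True); f=onz(im,353,108,.148,True); k=onz(im,445,105,.012,True)
fl=[onz(im,u,v,.062,True) for u,v in((380,105.5),(428,105.5))]
print(r,f,(r+f)/2,np.linalg.norm((f-r)[:2]),k,np.linalg.norm((k-(r+f)/2)[:2]))
m=((r+f)/2)[:2]; d=k[:2]-m; print("yaw foot",np.arctan2(d[1],d[0])); d=fl[1]-fl[0]; print("yaw nozzle",np.arctan2(d[1],d[0]),fl)
E
```

```text
[ 0.51800191 -0.2021183   0.16      ] [ 0.56062209 -0.21500446  0.148     ] [ 0.539312   -0.20856138  0.154     ] 0.04452563840364607 [ 0.69169604 -0.25047289  0.012     ] 0.15804262575752998
yaw foot -0.26840215436677367
yaw nozzle -0.25328883690511167 [array([ 0.59731491, -0.22562897,  0.062     ]), array([ 0.6516037 , -0.23968152,  0.062     ])]
```

```bash
python3 - <<'E'
from h import *
p=[.539,-.207]; o=ori(-.275)
robot.reach([*p,.27],o)
print("hit",robot.move_linear([*p,.131],velocity=.08,force_limit=4),robot.get_tool_pos(),robot.get_force())
for n in("wrist","side"):
    im=viewer.get_image(n)["img"]; cv2.imwrite(f"pics/{n}2.png",im if n=="wrist" else cv2.resize(im[200:360,300:500],None,fx=3,fy=3))
print(robot.get_time_s())
E
```

```text
hit False [ 0.53933262 -0.20711334  0.13148784] [-0.65856435 -0.1525954  -0.0721823 ]
3.9333
```

View pics/wrist2.png

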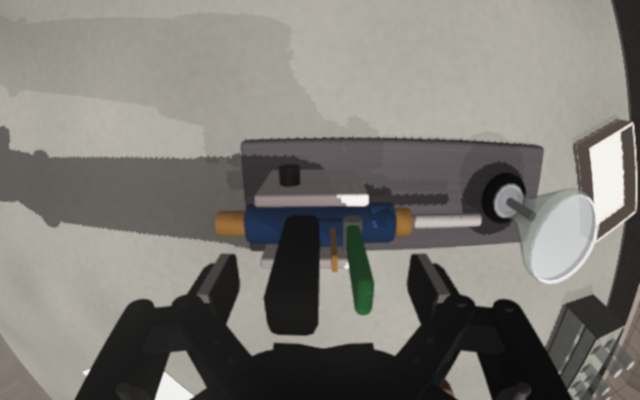

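View pics/side2.png

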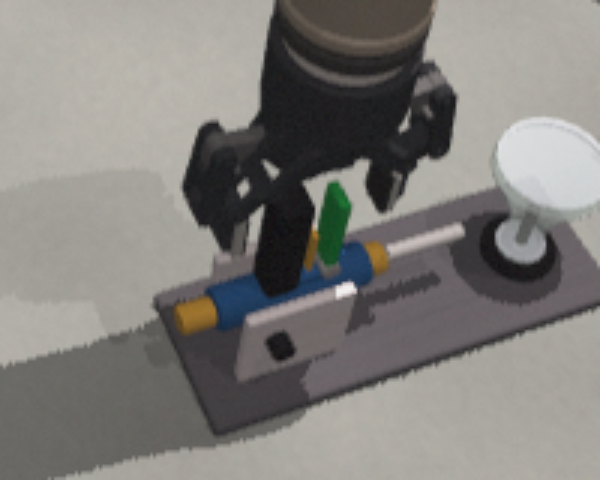

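The wrist view shows the grip (292,280) and green trigger (360,280) standing between the pads (237 and 412), roughly centred and parallel to them. The side crop agrees. Next I squeeze.

```bash
python3 - <<'E'
from h import *
robot.grasp(); g=lambda:print(robot.get_time_s(),robot.get_opening(),robot.get_grip_force(),robot.get_force())
g()
im=viewer.get_image("wrist")["img"]; cv2.imwrite("pics/w3.png",im)
E
```

```text
4.45 0.40851966431343956 58.69683836004697 [-1.57266733  0.50027968  5.09363946]
```

View pics/w3.png

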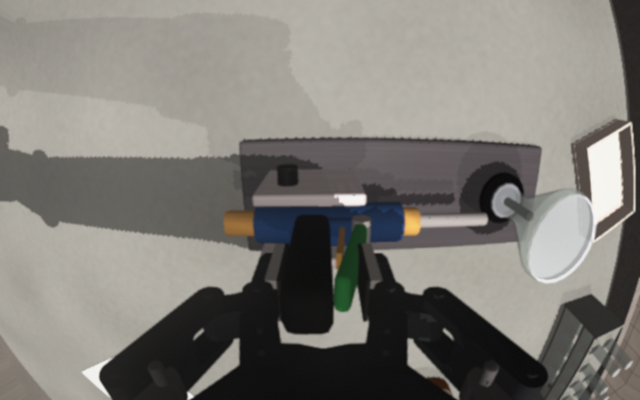

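The pads clamp grip and trigger (trigger tilted in at (350,270)). The opening of about 35 mm at 59 N means the trigger is at its firm stop. I hold, then release and retreat.

```bash
python3 - <<'E'
from h import *
robot.hold(1.9); print(robot.get_time_s(),robot.get_opening(),robot.get_grip_force())
robot.open_gripper(); robot.hold(.3); print(robot.get_opening(),robot.get_force())
p=robot.get_tool_pos(); robot.move_linear([p[0],p[1],.28],velocity=.12); robot.hold(.5)
im=viewer.get_image("side")["img"]; cv2.imwrite("pics/side4.png",cv2.resize(im[200:360,300:500],None,fx=3,fy=3))
print(blobs(im,(45,90,50),(85,255,255)),robot.get_force(),robot.get_time_s())
E
```

```text
6.4 0.4058776635562363 58.69257049751468
0.9973624385774646 [ 0.37399071  0.13369832 -1.81728972]
[([406, 261, 11, 28, 207], [410.6, 274.0])] [-0.04335756 -0.67280866  0.51620272] 9.1917
```

View pics/side4.png

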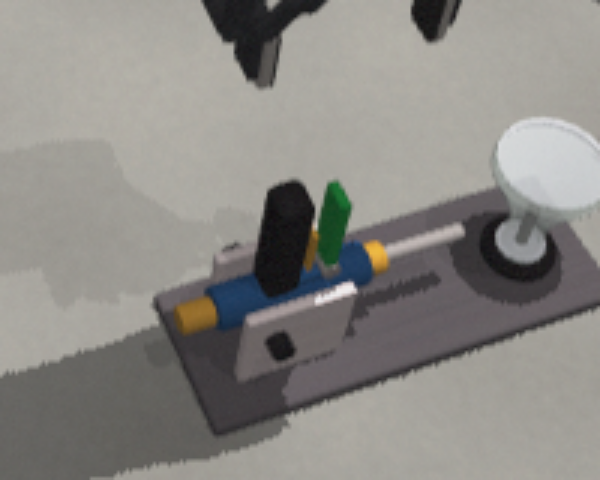

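The trigger has sprung back to its first position (blob at (410.6,274.0), as at the start), and the gripper is clear above.

```bash
python3 -c "
from h import *
print(robot.hand_in())"
```

```text
the job is handed in; nothing more can be done
None
```

I squeezed the green trigger to its firm stop and held it about 2 s. It sprang back when released, the orange gun was not touched, and I handed the job in at about 9 s; the hand-in call returned no verdict.

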